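Refit the deck of the revolving tool stand

TASK

Put the round deck of the barber's revolving tool stand back on its swivel base: thread it over the centre spindle, turn it on the stud tips until all four holes line up with the four studs, and slide it down until it lies fully home and flat on the turntable, then let go. Do not force it, bang it or let it drop; keep it level, and leave the other things on the counter where they are.

Things in the scene. Friction and masses are not known exactly. Their poses are not given: they have to be found in the camera images.
- deck_grip (a point): Loose deck of the tool stand: plain aluminium disc, 136 mm across, 10 mm thick, with a square socket (40 x 40 mm, 45 mm tall) on its centre; lies flat on the counter, socket up, about 0.5 kg. This point: on its axis, half-way up the socket, 32.5 mm above the underside. x, y square to the socket's flat sides, z up. A 17 mm bore runs down the axis right through.
- deck_under (a point): Centre of the deck's underside, axes as deck_grip. Four 11 mm holes pass through the disc, 44 mm from the axis, on the diagonals of the socket (45, 135, 225, 315 degrees from x): the deck is the same after a quarter turn.
- seat (a point): Swivel base, fixed to the counter: dark foot 150 mm across under a steel turntable 120 mm across. This point: centre of the turntable's flat upper face (middle 60 mm raised 1 mm), 45 mm above the counter, z up; x, y belong to the foot and tell nothing of the studs. The turntable's angle is in no reading: see or feel it. Fully home, the deck's underside lies on this face.
- spindle_tip (a point): Top of the spindle at the turntable's centre: 14 mm thick, 42 mm tall above the turntable, top 10 mm tapered to 4 mm. Round it stand four studs a quarter turn apart, 44 mm from the axis, 8 mm thick, 18 mm tall, top 6 mm tapered to 3.6 mm. They hold the deck's underside 18 mm above the turntable until the holes line up, and stand 8 mm out of the deck when it is home.
- stand: The same swivel base; origin at the centre of the foot, on the counter. The foot is fixed; the turntable turns without end-stop in use on a stiff bearing (about 0.6 N m, or 13 N at the studs): it stays put when the deck is rubbed round on the stud tips with up to about 10 N, harder pressing may drag it along, and it turns with the deck once the studs are in the holes.
- deck: The deck again; origin at the centre of its underside, as deck_under.
- spray_bottle: Bystander, loose: white spray bottle with yellow trigger head, 68 mm wide, 174 mm tall; origin at the centre of its underside.
- pump_bottle: Bystander, loose: clear pump bottle, 60 mm wide, 192 mm tall; origin at the centre of its underside.
- cream_jar: Bystander, loose: green jar with white lid, 52 mm wide, 45 mm tall, standing between the base and the deck; origin at the centre of its underside.
- shaving_brush: Bystander, loose: upright shaving brush, 42 mm wide, 108 mm tall; origin at the centre of its underside.
- soap_bowl: Bystander, loose: steel bowl, 90 mm wide, 40 mm tall; origin at the centre of its underside.
- comb: Bystander, loose: flat black comb, 170 x 30 x 5 mm, long way along its y; origin at the centre of its underside.
- talc_can: Bystander, loose: white can, 54 mm wide, 130 mm tall; origin at the centre of its underside.
- clippers: Bystander, loose: black hair clippers lying flat, about 45 x 170 x 36 mm, long way along its y; origin at the centre of its underside.
Things that resemble listed ones, but are neither listed nor needed, are in the scene too. What is meant by the stand is not red or yellow, and is the larger of those in its own colour.

How it is judged:
On the way, in this order (a step that is already met when the one before it is completed fails the run):
1. the deck is threaded on the spindle, still above the turntable (horizontal distance between deck_under and seat below 0.008 m and z of deck_under in the frame of seat between 0.01 and 0.04 m), for 0.1 s.
2. the deck lies fully home on the turntable, studs through the holes (z of deck_under in the frame of seat between -0.003 and 0.003 m and horizontal distance between deck_under and seat below 0.004 m and angle between the z axis of deck_under and the z axis of seat, either way round below 0.04 rad), for 0.2 s.
At the end, for the whole second after the job is handed in: The deck lies fully home on the turntable: underside within 3 mm of the turntable's face, within 4 mm of its axis and within 0.04 rad of flat, at rest and released (all of step 2 and linear speed of deck below 0.01 m/s and angular speed of deck below 0.05 rad/s); the robot touches nothing.
It fails at once if the deck is forced or banged onto the base (more than 60 N between them) (contact force between deck and stand above 60 N).
It fails at once if the deck is let drop down the studs (faster than 0.25 m/s) (horizontal distance between deck_under and seat below 0.008 m and z of deck_under in the frame of seat below 0.017 m and linear speed of deck above 0.25 m/s).
It fails at once if the deck is tipped more than about 25 degrees (angle between deck_under's own z axis and vertical above 0.44 rad).
It fails at once if a bystander is moved more than 30 mm (distance of any of spray_bottle, pump_bottle, cream_jar, shaving_brush, soap_bowl, comb, talc_can, clippers from where it was at the start of the episode above 0.03 m).
It also fails if it takes over 70 s, if anything falls off the work surface, if the arm or the gripper's body presses on something with over 40 N, if the wrist force passes 120 N, or if a joint passes its speed limit or range.

ROBOT

A 6-joint arm with a two-finger parallel gripper is mounted at the origin on the work surface. World frame = base frame: x ahead of the robot, y to its left, z up, the work surface at z = 0. Lengths are in m, angles in rad, forces in N, time in s.
With the tool pointing down it reaches from about 0.35 to 0.775 m from the base axis. Payload 7.3 kg.
Tool frame: the origin (TCP) lies midway between the tips of the shut fingers; the grasp point (between the pads) lies 19 mm behind it (robot.grip_depth is the z of the grasp point in the tool frame, in m); z points along the fingers, y is the line along which they close (so a half turn about z gives the same grasp; the last joint's range is limited). The gripper opens to 92 mm and grips with 3 to 60 N. Pads are 19 mm wide; open, the fingers measure 130 mm over their backs; the gripper's body (75 mm by 190 mm) begins 47 mm behind the grasp point.
Start: joints at [-1.391, 0.342, 1.524, -0, 1.275, -0.146], TCP at [0.168, -0.497, 0.227] pointing down, gripper open.
Joint ranges: [-2.53, 2.53], [-0.77, 2.02], [0.04, 2.7], [-1, 4.14], [0.28, 2.66], [-3.11, 3.11]. Speed limits (rad/s): [2.57, 2.57, 3.14, 3.14, 3.14, 3.14].

INTERFACE

Orientations are given as [roll, pitch, yaw] about the fixed x, y, z axes, in that order (R = Rz(yaw) Ry(pitch) Rx(roll)).
In Python, from cell import robot, viewer gives the robot as it stands.
- The arm moves only by the tool step_arm, never from a script. Its argument "increments" is a list of rows, each an object with "delta_pos": the shift along the tool's x, y, z in cm, a list of three; "dr": the turn, a rotation vector about the tool's x, y, z in degrees, a list of three; "fingers": the closure, from -1 (fully open) to 1 (shut), so that 0 is half open. In form: [{"delta_pos": [tx, ty, tz], "dr": [wx, wy, wz], "fingers": fingers}, ...]. A call has exactly 5 rows; each row is the pose to reach, as a shift and turn from the pose commanded when the call began, along the tool's axes at that moment; what a row does not reach only later rows make up. A row lasts 1/8 s, in which the tool goes at most 62.5 mm and 10.7 degrees, less where a joint would pass 70% of its speed; a pose out of reach is approached as far as the arm can. A call with a gripper value outside its range is refused whole. The fingers move at their own pace and stop on an object; "newtons" is the grip in N (left out, the last holds). Time passes only in rows, so rows that repeat a pose let the fingers close, or fill a call up. It gives the time, the measured TCP pose, the force, the opening and the grip force at its end, in the units of the state.
- robot.observe(): the state, without advancing time (a new reading comes with each control period).
- viewer.read_camera(name): name is "scene" or "side" or "wrist"; returns the picture (420x560x3 uint8, red, green, blue); there is no depth.
- viewer.camera_params(name): a dict with "K" (3x3 intrinsics, pixels), "T" (4x4, takes a point from camera to world coordinates). Camera axes: x right, y down, z forward; pixel columns grow to the right and rows downward; lengths in m; the calibration is good to about 2 mm. A picture is of the moment at which its call begins: read the wrist's pose just before it. camera_params takes no time and is no camera call; for the wrist camera it gives the pose at the moment of the call.
- robot.hand_in(): hands the job in; it is judged then, once.
The state is a dict: "time": time; "qpos": joint angles; "qvel": joint speeds; "joint_efforts": joint torques, N m; "tool_pos": TCP position; "tool_rot": TCP orientation; "contact_force": force on the tool from outside, world axes, zero at the start; "torque": the same for the moment, N m; "opening": finger opening in m; "grip_force": force on a finger pad.
Only numpy, scipy, OpenCV 4.12 (cv2) and the standard library are available. Lean on these libraries where they do the work, as an engineer would, in place of code of your own. Each camera call takes 0.05 s, during which the arm holds its last target. There are 200 camera calls.

## Working session

There is one attempt and no reset: what is moved stays moved. The work goes in short steps, Python scripts to look and compute and a tool call to move; the robot and the scene stay as the last step left them, time stands still between calls to the robot, and variables do not carry over. Pictures are saved under pics/ and viewed, at most 10 in all, crops included, and the job is handed in when it is done.

Besides the shell and the picture viewer there is one more tool, called after "Call:" by a JSON object that holds its "method" and its "body". step_arm: Moves the arm, as the interface text tells. Its arguments: {"type":"object","properties":{"increments":{"type":"array"},"newtons":{"type":"number"}},"required":["increments"]}

```bash
ls; mkdir -p pics; python3 - <<'E'
from cell import robot, viewer
import cv2,numpy as np
a=[viewer.read_camera(n) for n in ("scene","side","wrist")]
for n,i in zip(("scene","side","wrist"),a): cv2.imwrite(f"pics/{n}0.png",i[:,:,::-1])
s=robot.observe();print(s)
for n in ("scene","side","wrist"):
    p=viewer.camera_params(n);print(n,np.round(p["K"],1).tolist(),np.round(p["T"],4).tolist())
print(robot.grip_depth)
E
```

```text
pics
{'time': 0.15, 'qpos': array([-1.39098264e+00,  3.42579489e-01,  1.52477790e+00, -1.86273259e-05,
        1.27540573e+00, -1.45980084e-01]), 'qvel': array([-0.00053352, -0.00300363, -0.00491354,  0.0009276 , -0.00024497,
        0.00039821]), 'joint_efforts': array([ 1.22887246e-03, -4.31473017e+01, -2.44354230e+01,  7.17672729e-02,
        5.38406661e-02, -9.30700594e-05]), 'tool_pos': array([ 0.16800348, -0.49707738,  0.22620276]), 'tool_rot': array([-3.14043205e+00, -1.52633622e-04,  3.25799114e-01]), 'contact_force': array([ 0.18185974,  0.06477249, -0.2145507 ]), 'torque': array([-0.03059972, -0.00984531,  0.01458693]), 'grip_force': 0.0, 'opening': 0.09207832343782106}
scene [[502.4, 0.0, 277.4], [0.0, 502.4, 202.0], [0.0, 0.0, 1.0]] [[-0.5667, 0.4567, -0.6858, 1.441], [0.8239, 0.3097, -0.4746, 0.6899], [-0.0044, -0.834, -0.5518, 0.8196], [0.0, 0.0, 0.0, 1.0]]
side [[407.9, 0.0, 280.5], [0.0, 407.9, 215.4], [0.0, 0.0, 1.0]] [[-0.9343, -0.1635, 0.3168, 0.1016], [-0.3561, 0.4729, -0.806, 1.0323], [-0.018, -0.8658, -0.5, 0.7138], [0.0, 0.0, 0.0, 1.0]]
wrist [[327.2, 0.0, 283.8], [0.0, 327.2, 211.5], [0.0, 0.0, 1.0]] [[0.3196, -0.9187, -0.2322, 0.2301], [-0.9476, -0.3099, -0.0779, -0.4747], [-0.0004, 0.2449, -0.9695, 0.3849], [0.0, 0.0, 0.0, 1.0]]
-0.0188
```

View pics/scene0.png

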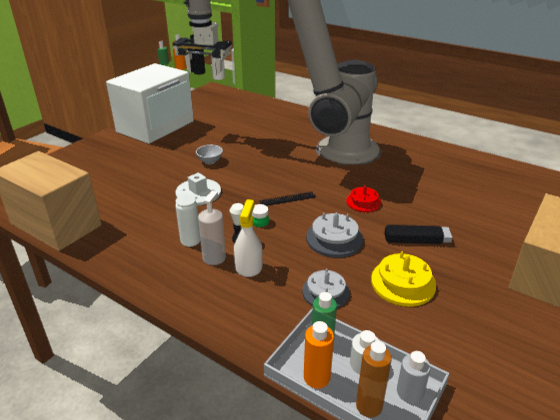

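View pics/side0.png

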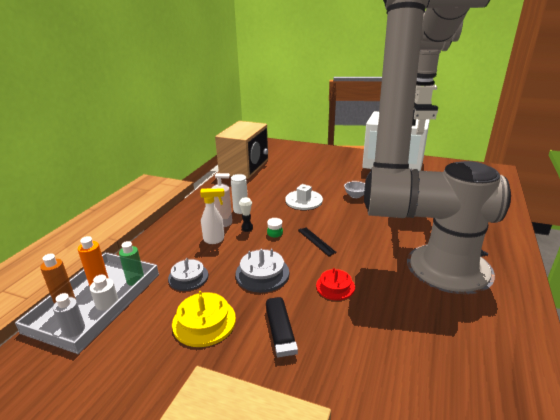

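The scene picture shows these stand candidates: large grey (336,232), small grey (327,288), yellow (404,277) and red (364,199). I choose the large grey one, seen in the side picture at (262,268). The only deck is at scene (198,188) / side (304,198). I'll check both in one close crop.

```bash
cat > h.py <<'E'
import numpy as np,cv2
P={}
def par(n):
    from cell import viewer
    p=viewer.camera_params(n); return np.array(p["K"]),np.array(p["T"])
def ray(KT,uv):
    K,T=KT; d=T[:3,:3]@np.linalg.solve(K,[uv[0],uv[1],1.]); return T[:3,3],d/np.linalg.norm(d)
def plane(KT,uv,z):
    o,d=ray(KT,uv); return o+d*(z-o[2])/d[2]
def tri(*l):
    A=np.zeros((3,3));b=np.zeros(3);R=[ray(*x) for x in l]
    for o,d in R:
        M=np.eye(3)-np.outer(d,d);A+=M;b+=M@o
    p=np.linalg.solve(A,b); return p,[np.linalg.norm((np.eye(3)-np.outer(d,d))@(p-o)) for o,d in R]
def proj(KT,p):
    K,T=KT; c=T[:3,:3].T@(np.asarray(p)-T[:3,3]); q=K@c; return q[:2]/q[2]
E
python3 - <<'E'
from h import *
S,D=par("scene"),par("side")
a=cv2.imread("pics/scene0.png");b=cv2.imread("pics/side0.png")
def c(i,x,y,w,h): return cv2.resize(i[y:y+h,x:x+w],(400,300),interpolation=cv2.INTER_CUBIC)
m=np.vstack([np.hstack([c(a,296,196,80,60),c(b,222,236,80,60)]),np.hstack([c(a,158,156,80,60),c(b,264,168,80,60)])])
cv2.imwrite("pics/m1.png",m)
for n,u,v in [("deck",(198,178),(305,187)),("tip",(336,217),(262,254)),("talc",(187,198),(239,178)),("pump",(212,198),(222,178)),("brush",(238,212),(246,200)),("jar",(260,210),(275,222)),("bowl",(209,150),(356,185))]:
    p,e=tri((S,u),(D,v));print(n,p.round(3),np.round(e,3))
E
```

```text
deck [ 0.508 -0.247  0.053] [0.005 0.005]
tip [0.482 0.21  0.071] [0.001 0.001]
talc [ 0.697 -0.102  0.13 ] [0. 0.]
pump [ 0.707 -0.006  0.17 ] [0. 0.]
brush [0.628 0.001 0.099] [0.009 0.009]
jar [ 0.529 -0.001  0.041] [0.003 0.003]
bowl [ 0.34  -0.349  0.042] [0.003 0.003]
```

View pics/m1.png

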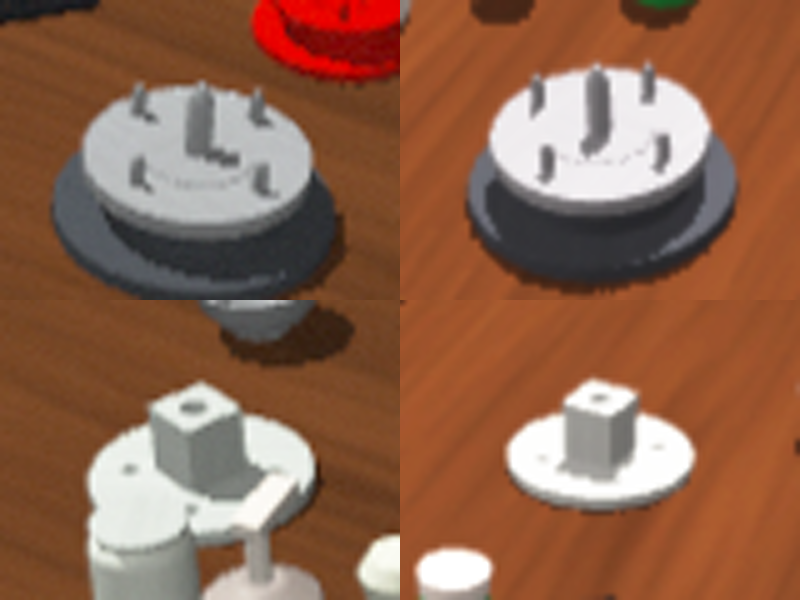

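The crop confirms it. The large grey base has its spindle tip at scene (336.6,212.6) / side (261.4,249.2) and four studs around it. The deck's socket bore is at scene (196.6,177.4) / side (303.8,187.6).

```bash
python3 - <<'E'
from h import *
S,D=par("scene"),par("side")
s=lambda x,y:(S,(296+x/5,196+y/5)); d=lambda x,y:(D,(222+(x-400)/5,236+y/5))
s2=lambda x,y:(S,(158+x/5,156+(y-300)/5)); d2=lambda x,y:(D,(264+(x-400)/5,168+(y-300)/5))
t,e=tri(s(203,83),d(597,66));print("tip",t.round(4),e)
for a in [(139,84),(258,90),(139,157),(262,166)]:
    p=plane(S,s(*a)[1],.063);v=p-t;print("S",p.round(3),np.hypot(*v[:2]).round(3),np.degrees(np.arctan2(v[1],v[0]))%90)
for a in [(537,75),(648,65),(545,147),(662,137)]:
    p=plane(D,d(*a)[1],.063);v=p-t;print("D",p.round(3),np.hypot(*v[:2]).round(3),np.degrees(np.arctan2(v[1],v[0]))%90)
b,e=tri(s2(193,407),d2(599,398));print("bore",b.round(4),e)
for l in ([s2(203,383),s2(150,407),s2(187,432),s2(242,406)],[d2(597,380),d2(566,391),d2(602,408),d2(637,390)]):
    q=[plane(*x,.055) for x in l];print([x.round(3).tolist() for x in q]);
    for i in range(4):
        v=q[(i+1)%4]-q[i];print(np.hypot(*v[:2]).round(3),np.degrees(np.arctan2(v[1],v[0]))%90)
E
```

```text
tip [0.4827 0.2106 0.0861] [np.float64(0.0016731010476439291), np.float64(0.001673101047644107)]
S [0.474 0.17  0.063] 0.042 78.3163524903155
S [0.444 0.224 0.063] 0.041 70.26591967319905
S [0.531 0.203 0.063] 0.049 80.5007671176704
S [0.502 0.258 0.063] 0.051 67.27921068728347
D [0.525 0.197 0.063] 0.045 71.85252524737135
D [0.471 0.167 0.063] 0.045 74.37777332295667
D [0.494 0.255 0.063] 0.046 76.38630425469636
D [0.439 0.227 0.063] 0.047 69.94928436009096
bore [ 0.5116 -0.2477  0.0528] [np.float64(0.0015988354700556665), np.float64(0.0015988354700556655)]
[[0.492, -0.257, 0.055], [0.531, -0.264, 0.055], [0.54, -0.226, 0.055], [0.499, -0.219, 0.055]]
0.04 79.84797029496403
0.039 76.50449474226076
0.041 80.3812004897951
0.038 78.87442352363449
[[0.522, -0.275, 0.055], [0.537, -0.25, 0.055], [0.504, -0.232, 0.055], [0.488, -0.268, 0.055]]
0.03 57.78249576218428
0.038 61.647860149211084
0.04 67.44785594398661
0.034 78.56527965384458
```

Call:
{"method": "step_arm", "body": {"increments": [{"delta_pos": [6, -1.9, 0], "dr": [0, 0, 6], "fingers": -1}, {"delta_pos": [12, -3.8, 0], "dr": [0, 0, 12], "fingers": -1}, {"delta_pos": [18, -5.6, 0], "dr": [0, 0, 18], "fingers": -1}, {"delta_pos": [24, -7.5, 0], "dr": [0, 0, 24], "fingers": -1}, {"delta_pos": [30, -9.4, 0], "dr": [0, 0, 29.7], "fingers": -1}]}}

```text
time: 0.78
tool_pos: [0.422, -0.312, 0.2266]
tool_rot: [3.141, 0.0, -0.196]
contact_force: [0.7, -0.4, -0.2]
opening: 0.0921
grip_force: 0.0
```

```bash
cat >> h.py <<'E'
def go(xy,yaw_deg,z=None):
    "delta in tool axes (cm) and dr z to reach xy,z,yaw from the measured pose"
    from cell import robot
    from scipy.spatial.transform import Rotation as Ro
    s=robot.observe(); R=Ro.from_euler('xyz',s["tool_rot"]).as_matrix(); p=s["tool_pos"]
    t=np.array([*xy,p[2] if z is None else z]); Rt=Ro.from_euler('xyz',[np.pi,0,np.radians(yaw_deg)]).as_matrix()
    return (R.T@(t-p)*100).round(2),np.degrees(Ro.from_matrix(R.T@Rt).as_rotvec()).round(2),p.round(4),np.degrees(s["tool_rot"]).round(2),s["contact_force"].round(2)
E
python3 -c "
from h import *
print(go((.512,-.247),-11,.226))"
```

```text
(array([ 7.56, -8.13,  0.06]), array([ 0.01,  0.  , -0.23]), array([ 0.422 , -0.312 ,  0.2266]), array([179.99,   0.  , -11.23]), array([ 0.74, -0.38, -0.19]))
```

```bash
python3 - <<'E'
from h import *
from cell import robot,viewer
W=par("wrist");i=viewer.read_camera("wrist")[:,:,::-1];cv2.imwrite("pics/w1.png",i);np.savez("w1.npz",K=W[0],T=W[1])
E
```

Call:
{"method": "step_arm", "body": {"increments": [{"delta_pos": [3.8, -4.1, 0], "dr": [0, 0, 0], "fingers": -1}, {"delta_pos": [7.6, -8.1, 0], "dr": [0, 0, 0], "fingers": -1}, {"delta_pos": [7.6, -8.1, 0], "dr": [0, 0, 0], "fingers": -1}, {"delta_pos": [7.6, -8.1, 0], "dr": [0, 0, 0], "fingers": -1}, {"delta_pos": [7.6, -8.1, 0], "dr": [0, 0, 0], "fingers": -1}]}}

```text
time: 1.45
tool_pos: [0.5098, -0.2494, 0.2267]
tool_rot: [3.141, 0.0, -0.194]
contact_force: [0.6, 0.7, 0.1]
opening: 0.0918
grip_force: 0.0
```

```bash
python3 - <<'E'
from h import *
from cell import robot,viewer
W=par("wrist");i=viewer.read_camera("wrist")[:,:,::-1];cv2.imwrite("pics/w2.png",i);np.savez("w2.npz",K=W[0],T=W[1])
a=cv2.imread("pics/w1.png");p1=proj(np.load("w1.npz").values(),(.51,-.247,.05)) if 0 else None
L=[]
for n in "12":
    z=np.load(f"w{n}.npz");k=(z["K"],z["T"]);c=proj(k,(.511,-.247,.03)).astype(int);print(c)
    im=cv2.imread(f"pics/w{n}.png");x0=int(np.clip(c[0]-100,0,360));y0=int(np.clip(c[1]-100,0,220));print(x0,y0)
    L.append(cv2.resize(im[y0:y0+200,x0:x0+200],(400,400),interpolation=cv2.INTER_CUBIC))
cv2.imwrite("pics/m2.png",np.hstack(L))
E
```

```text
[207 119]
107 19
[282 189]
182 89
```

View pics/m2.png

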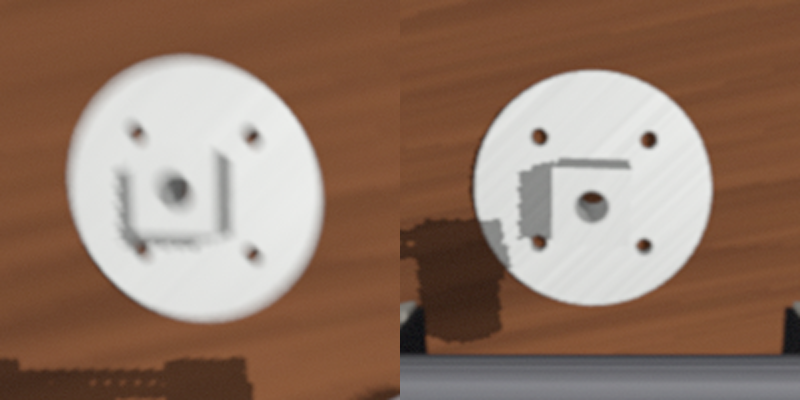

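The right-hand view is sharp: bore at wrist pixel (278,192.5), with the four holes around it. The left view is blurred because the arm was still moving.

```bash
python3 - <<'E'
from h import *
z=np.load("w2.npz");W=(z["K"],z["T"]);S,D=par("scene"),par("side")
f=lambda x,y:(182+(x-400)/2,89+y/2)
b=(W,f(592,207));print("bore z.055",plane(*b,.055).round(4), "tri",tri(b,(S,(196.6,177.4)),(D,(303.8,187.6))))
h=np.array([plane(W,f(*u),.01) for u in [(540,136),(649,139),(644,245),(539,242)]]);c=h.mean(0);print("holes c",c.round(4))
for q in h: v=q-c;print(np.hypot(*v[:2]).round(4),np.degrees(np.arctan2(v[1],v[0]))%90)
im=cv2.imread("pics/w2.png");m=((im.min(2)>110)).astype(np.uint8)*255;m[255:]=0
m=cv2.morphologyEx(m,cv2.MORPH_OPEN,np.ones((5,5)))
C=max(cv2.findContours(m,0,1)[0],key=cv2.contourArea);C=cv2.convexHull(C)[:,0]
P=np.array([plane(W,u,.01)[:2] for u in C]).astype(np.float32);print(cv2.fitEllipse(P))
print(go((.5115,-.2475),-11,.0325-.0188*0))
E
```

```text
bore z.055 [ 0.513  -0.2426  0.055 ] tri (array([ 0.5124149 , -0.24436309,  0.05436939]), [np.float64(0.0018394139988182486), np.float64(0.002052592496167187), np.float64(0.0026822542688039715)])
holes c [ 0.5135 -0.2425  0.01  ]
0.0438 32.07308945453386
0.044 32.23009275543801
0.0439 32.087047918686636
0.044 32.08562035495234
((0.5132695436477661, -0.24218995869159698), (0.13812579214572906, 0.13836832344532013), 117.4166488647461)
(array([ 0.13, -0.23, 19.43]), array([ 0.01,  0.01, -0.13]), array([ 0.5098, -0.2495,  0.2268]), array([ 1.7999e+02,  1.0000e-02, -1.1130e+01]), array([-0.76, -0.65,  0.58]))
```

Call:
{"method": "step_arm", "body": {"increments": [{"delta_pos": [0.2, -0.75, 4], "dr": [0, 0, 1.8], "fingers": -1}, {"delta_pos": [0.2, -0.75, 8], "dr": [0, 0, 1.8], "fingers": -1}, {"delta_pos": [0.2, -0.75, 12], "dr": [0, 0, 1.8], "fingers": -1}, {"delta_pos": [0.2, -0.75, 14], "dr": [0, 0, 1.8], "fingers": -1}, {"delta_pos": [0.2, -0.75, 14], "dr": [0, 0, 1.8], "fingers": -1}]}}

```text
time: 2.12
tool_pos: [0.5127, -0.2418, 0.0855]
tool_rot: [-3.141, 0.003, -0.225]
contact_force: [-0.6, 0.5, 0.5]
opening: 0.0921
grip_force: 0.0
```

```bash
python3 - <<'E'
from h import *
print(go((.5133,-.2425),-12.9,.018))
E
```

```text
(array([0.1 , 0.06, 6.75]), array([-0.06,  0.18, -0.02]), array([ 0.5127, -0.2418,  0.0855]), array([-179.94,    0.18,  -12.92]), array([-0.55,  0.46,  0.49]))
```

Call:
{"method": "step_arm", "body": {"increments": [{"delta_pos": [0.05, 0.05, 3], "dr": [0, 0, 0], "fingers": -1}, {"delta_pos": [0.05, 0.05, 5.5], "dr": [0, 0, 0], "fingers": -1}, {"delta_pos": [0.05, 0.05, 6.8], "dr": [0, 0, 0], "fingers": -1}, {"delta_pos": [0.05, 0.05, 6.8], "dr": [0, 0, 0], "fingers": -1}, {"delta_pos": [0.05, 0.05, 6.8], "dr": [0, 0, 0], "fingers": -0.3}], "newtons": 25}}

```text
time: 2.75
tool_pos: [0.5152, -0.2427, 0.02]
tool_rot: [3.141, -0.002, -0.224]
contact_force: [-0.1, 0.7, 0.5]
opening: 0.0858
grip_force: 0.0
```

Call:
{"method": "step_arm", "body": {"increments": [{"delta_pos": [0, 0, 0], "dr": [0, 0, 0], "fingers": 0.2}, {"delta_pos": [0, 0, 0], "dr": [0, 0, 0], "fingers": 0.6}, {"delta_pos": [0, 0, 0], "dr": [0, 0, 0], "fingers": 1}, {"delta_pos": [0, 0, 0], "dr": [0, 0, 0], "fingers": 1}, {"delta_pos": [0, 0, 0], "dr": [0, 0, 0], "fingers": 1}], "newtons": 25}}

```text
time: 3.38
tool_pos: [0.5146, -0.2423, 0.0187]
tool_rot: [3.141, -0.0, -0.224]
contact_force: [0.0, -0.7, -0.5]
opening: 0.0399
grip_force: 25.0
```

Call:
{"method": "step_arm", "body": {"increments": [{"delta_pos": [0, 0, -1.5], "dr": [0, 0, 0], "fingers": 1}, {"delta_pos": [0, 0, -5], "dr": [0, 0, 0], "fingers": 1}, {"delta_pos": [0, 0, -9], "dr": [0, 0, 0], "fingers": 1}, {"delta_pos": [0, 0, -13], "dr": [0, 0, 0], "fingers": 1}, {"delta_pos": [0, 0, -16], "dr": [0, 0, 0], "fingers": 1}], "newtons": 35}}

```text
time: 4.0
tool_pos: [0.5144, -0.2418, 0.1808]
tool_rot: [3.141, -0.001, -0.224]
contact_force: [-0.4, 0.0, -6.1]
opening: 0.04
grip_force: 35.0
```

```bash
python3 - <<'E'
from h import *
print(go((.483,.11),28.5,.18))
E
```

```text
(array([-10.87, -33.61,   0.07]), array([ 2.000e-02, -3.000e-02, -4.133e+01]), array([ 0.5144, -0.2418,  0.1808]), array([ 1.7999e+02, -4.0000e-02, -1.2830e+01]), array([-0.45,  0.04, -6.12]))
```

Call:
{"method": "step_arm", "body": {"increments": [{"delta_pos": [-1.7, -2.9, 0], "dr": [0, 0, -4], "fingers": 1}, {"delta_pos": [-4.3, -7.2, 0], "dr": [0, 0, -9], "fingers": 1}, {"delta_pos": [-7.2, -11.8, 0], "dr": [0, 0, -14], "fingers": 1}, {"delta_pos": [-10, -16.5, 0], "dr": [0, 0, -20], "fingers": 1}, {"delta_pos": [-13, -21.5, 0], "dr": [0, 0, -26], "fingers": 1}]}}

```text
time: 4.62
tool_pos: [0.4343, -0.002, 0.179]
tool_rot: [-3.141, 0.0, 0.232]
contact_force: [1.5, 0.8, -5.6]
opening: 0.04
grip_force: 35.0
```

```bash
python3 - <<'E'
from h import *
print(go((.382,.155),28.5,.18))
E
```

```text
(array([ -1.48, -16.48,  -0.09]), array([-2.000e-02,  1.000e-02, -1.518e+01]), array([ 0.4343, -0.002 ,  0.179 ]), array([-1.7998e+02,  1.0000e-02,  1.3320e+01]), array([ 1.51,  0.84, -5.55]))
```

Call:
{"method": "step_arm", "body": {"increments": [{"delta_pos": [-0.5, -5, 0], "dr": [0, 0, -5], "fingers": 1}, {"delta_pos": [-1, -10, 0], "dr": [0, 0, -10], "fingers": 1}, {"delta_pos": [-1.4, -14, 0], "dr": [0, 0, -15], "fingers": 1}, {"delta_pos": [-1.5, -16, 0], "dr": [0, 0, -15], "fingers": 1}, {"delta_pos": [-1.5, -16, 0], "dr": [0, 0, -15], "fingers": 1}]}}

```text
time: 5.25
tool_pos: [0.3835, 0.1498, 0.179]
tool_rot: [-3.141, 0.0, 0.494]
contact_force: [0.2, 0.5, -6.6]
opening: 0.0393
grip_force: 35.0
```

Call:
{"method": "step_arm", "body": {"increments": [{"delta_pos": [0, 0, 0], "dr": [0, 0, 0], "fingers": 1}, {"delta_pos": [0, 0, 0], "dr": [0, 0, 0], "fingers": 1}, {"delta_pos": [0, 0, 0], "dr": [0, 0, 0], "fingers": 1}, {"delta_pos": [0, 0, 0], "dr": [0, 0, 0], "fingers": 1}, {"delta_pos": [0, 0, 0], "dr": [0, 0, 0], "fingers": 1}]}}

```text
time: 5.88
tool_pos: [0.3846, 0.1486, 0.1787]
tool_rot: [3.141, 0.0, 0.491]
contact_force: [0.2, -0.0, -5.6]
opening: 0.0399
grip_force: 35.0
```

```bash
python3 - <<'E'
from h import *
from cell import robot,viewer
W=par("wrist");i=viewer.read_camera("wrist")[:,:,::-1];cv2.imwrite("pics/w3.png",i);np.savez("w3.npz",K=W[0],T=W[1])
s=robot.observe();print(s["tool_pos"],np.degrees(s["tool_rot"]),s["contact_force"],s["torque"])
E
```

```text
[0.38452321 0.14867643 0.17868259] [1.79994725e+02 3.95408870e-03 2.81570011e+01] [ 0.41052385 -1.66858431 -6.18718671] [-0.00351283 -0.05943488  0.00998466]
```

View pics/w3.png

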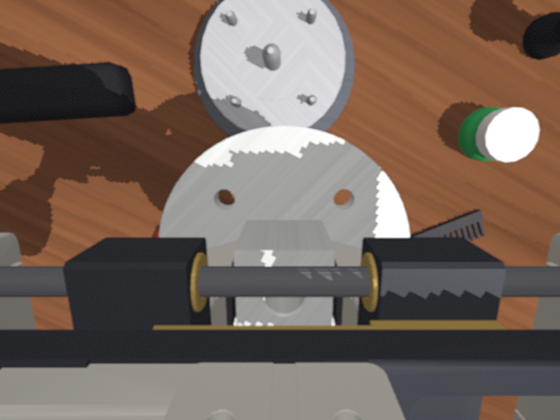

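Sharp view: the stand's spindle is at about (272,56), with studs at about (231,17), (311,15), (235,100) and (311,99). The held deck's front holes are at (225,197) and (344,198). I'll zoom in for sub-pixel positions.

```bash
python3 - <<'E'
import cv2,numpy as np
i=cv2.imread("pics/w3.png")
a=cv2.resize(i[0:140,190:370],(720,560),interpolation=cv2.INTER_CUBIC)
cv2.imwrite("pics/m3.png",a)
E
```

```text
(no output)
```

View pics/m3.png

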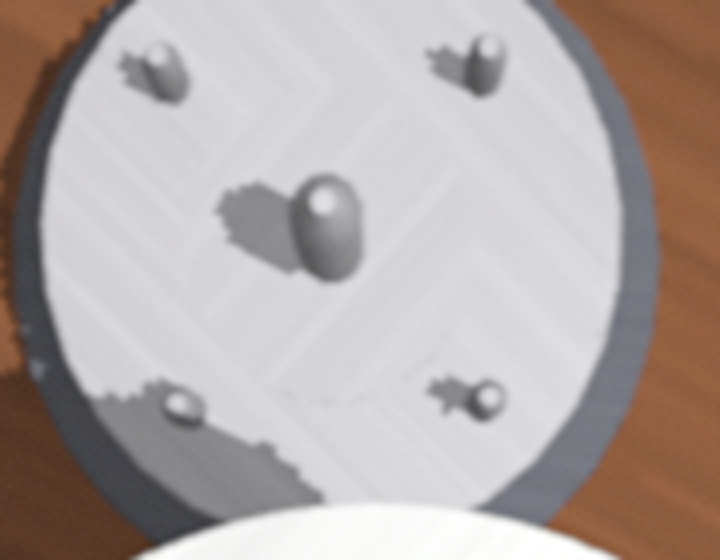

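```bash
python3 - <<'E'
from h import *
from scipy.optimize import least_squares
from cell import robot
s=robot.observe();tp=s["tool_pos"]
z=np.load("w3.npz");W=(z["K"],z["T"]);f=lambda x,y:(190+x/4,y/4)
tip=plane(W,f(324,199),.087);print("tip",tip.round(4),"tri",tri((W,f(324,199)),(par("scene"),(336.6,212.6)),(par("side"),(261.4,249.2))))
h=np.array([plane(W,f(*u),.063) for u in [(160,54),(488,48),(181,405),(489,396)]]);c=h.mean(0);print("studs c",c.round(4))
for q in h: v=q-c;print(np.hypot(*v[:2]).round(4),(np.degrees(np.arctan2(v[1],v[0]))%90).round(2))
im=cv2.imread("pics/w3.png");zt=tp[2]-.0187+.010;g=cv2.cvtColor(im,cv2.COLOR_BGR2GRAY)
def hole(x,y):
    r=im[y-16:y+17,x-16:x+17].astype(int);m=((r[:,:,2]-r[:,:,0])>30).astype(np.uint8)
    yy,xx=np.nonzero(m);return (x-16+xx.mean(),y-16+yy.mean()),len(xx)
for u in [(225,197),(344,198)]: print(hole(*u))
H=[plane(W,u,zt) for u in [(225,197.5),(344,198)]]
v=H[0]-H[1];a=np.degrees(np.arctan2(v[1],v[0]));m=(H[0]+H[1])/2;print("hole dist",np.hypot(*v[:2]),"side angle",a%90)
y=np.radians(np.degrees(s["tool_rot"][2]));xd=np.array([np.cos(np.radians(a-90)),np.sin(np.radians(a-90))])
print("centre from holes",m[:2]-xd*.0311, "tcp",tp)
# rim
E=[]
for col in range(195,385,5):
    colr=im[110:200,col].astype(int).min(1);k=np.nonzero(colr>(225 if 240<col<330 else 120))[0]
    if len(k): E.append((col,110+k[0]))
P=np.array([plane(W,u,zt)[:2] for u in E])
r=least_squares(lambda c:np.hypot(*(P-c).T)-.068,tp[:2],loss="soft_l1",f_scale=.0005);print("centre rim",r.x,np.abs(r.fun).max())
E
```

```text
tip [0.4855 0.2142 0.087 ] tri (array([0.48397931, 0.21246471, 0.08754828]), [np.float64(0.0021258848218030832), np.float64(0.0015495327403015871), np.float64(0.002925641350853455)])
studs c [0.4851 0.2138 0.063 ]
0.0439 73.98
0.0436 74.66
0.0437 75.05
0.0436 74.23
((np.float64(226.0297619047619), np.float64(196.54761904761904)), 168)
((np.float64(341.89302325581394), np.float64(196.63720930232557)), 215)
hole dist 0.062138455288611956 side angle 27.860140886494364
centre from holes [0.38419614 0.14966623] tcp [0.38452321 0.14867643 0.17868259]
centre rim [0.38360659 0.1500073 ] 0.012468613251595151
```

```bash
python3 - <<'E'
from h import *
S,D=par("scene"),par("side")
print(plane(S,(248,266),0),plane(D,(212,238),0), tri((S,(248,212)),(D,(211,196))))
print(go((.4854,.2131),29.8,.18))
E
```

```text
[0.70014029 0.08761336 0.        ] [0.71012932 0.08957104 0.        ] (array([0.69347659, 0.09090563, 0.15749476]), [np.float64(0.002399028582672496), np.float64(0.00239902858267253)])
(array([11.93, -0.92, -0.13]), array([ 0.01,  0.  , -1.64]), array([0.3845, 0.1487, 0.1787]), array([179.99,   0.  ,  28.16]), array([ 0.41, -1.67, -6.19]))
```

Everything nearby is clear of the path (the spray bottle is 24 cm away). Next I move above the spindle.

Call:
{"method": "step_arm", "body": {"increments": [{"delta_pos": [2, -0.2, 0], "dr": [0, 0, -0.5], "fingers": 1}, {"delta_pos": [6, -0.5, 0], "dr": [0, 0, -1], "fingers": 1}, {"delta_pos": [10, -0.8, 0], "dr": [0, 0, -1.6], "fingers": 1}, {"delta_pos": [11.9, -0.92, 0], "dr": [0, 0, -1.6], "fingers": 1}, {"delta_pos": [11.9, -0.92, 0], "dr": [0, 0, -1.6], "fingers": 1}]}}

```text
time: 6.55
tool_pos: [0.4857, 0.2135, 0.178]
tool_rot: [3.142, 0.001, 0.52]
contact_force: [-0.7, -0.1, -6.0]
opening: 0.0399
grip_force: 35.0
```

Call:
{"method": "step_arm", "body": {"increments": [{"delta_pos": [0, 0, 1], "dr": [0, 0, 0], "fingers": 1}, {"delta_pos": [0, 0, 3], "dr": [0, 0, 0], "fingers": 1}, {"delta_pos": [0, 0, 5], "dr": [0, 0, 0], "fingers": 1}, {"delta_pos": [0, 0, 6], "dr": [0, 0, 0], "fingers": 1}, {"delta_pos": [0, 0, 6], "dr": [0, 0, 0], "fingers": 1}]}}

```text
time: 7.18
tool_pos: [0.4843, 0.2127, 0.1181]
tool_rot: [-3.141, 0.002, 0.519]
contact_force: [-1.0, 0.2, -5.3]
opening: 0.0395
grip_force: 35.0
```

```bash
python3 - <<'E'
from h import *
print(go((.4854,.2131),29.8,.1))
E
```

```text
(array([0.12, 0.02, 1.81]), array([-0.02,  0.1 , -0.04]), array([0.4843, 0.2127, 0.1181]), array([-1.7998e+02,  1.0000e-01,  2.9760e+01]), array([-0.98,  0.21, -5.32]))
```

Call:
{"method": "step_arm", "body": {"increments": [{"delta_pos": [0.05, 0, 0.5], "dr": [0, 0, 0], "fingers": 1}, {"delta_pos": [0.05, 0, 1.0], "dr": [0, 0, 0], "fingers": 1}, {"delta_pos": [0.05, 0, 1.5], "dr": [0, 0, 0], "fingers": 1}, {"delta_pos": [0.05, 0, 2.0], "dr": [0, 0, 0], "fingers": 1}, {"delta_pos": [0.05, 0, 2.0], "dr": [0, 0, 0], "fingers": 1}]}}

```text
time: 7.8
tool_pos: [0.4852, 0.2132, 0.0982]
tool_rot: [-3.141, 0.001, 0.52]
contact_force: [0.3, -0.3, -5.5]
opening: 0.04
grip_force: 35.0
```

Call:
{"method": "step_arm", "body": {"increments": [{"delta_pos": [0, 0, 0.25], "dr": [0, 0, 0], "fingers": 1}, {"delta_pos": [0, 0, 0.5], "dr": [0, 0, 0], "fingers": 1}, {"delta_pos": [0, 0, 0.75], "dr": [0, 0, 0], "fingers": 1}, {"delta_pos": [0, 0, 1.0], "dr": [0, 0, 0], "fingers": 1}, {"delta_pos": [0, 0, 1.0], "dr": [0, 0, 0], "fingers": 1}]}}

```text
time: 8.43
tool_pos: [0.4854, 0.2132, 0.0884]
tool_rot: [-3.142, 0.001, 0.52]
contact_force: [0.5, 0.2, -5.5]
opening: 0.04
grip_force: 35.0
```

Call:
{"method": "step_arm", "body": {"increments": [{"delta_pos": [0, 0, 0.2], "dr": [0, 0, 0], "fingers": 1}, {"delta_pos": [0, 0, 0.4], "dr": [0, 0, 0], "fingers": 1}, {"delta_pos": [0, 0, 0.6], "dr": [0, 0, 0], "fingers": 1}, {"delta_pos": [0, 0, 0.8], "dr": [0, 0, 0], "fingers": 1}, {"delta_pos": [0, 0, 0.8], "dr": [0, 0, 0], "fingers": 1}]}}

```text
time: 9.05
tool_pos: [0.4854, 0.2133, 0.0805]
tool_rot: [-3.142, 0.0, 0.52]
contact_force: [-0.3, 0.3, -6.3]
opening: 0.0396
grip_force: 35.0
```

Call:
{"method": "step_arm", "body": {"increments": [{"delta_pos": [0, 0, 0.1], "dr": [0, 0, 0], "fingers": 1}, {"delta_pos": [0, 0, 0.2], "dr": [0, 0, 0], "fingers": 1}, {"delta_pos": [0, 0, 0.3], "dr": [0, 0, 0], "fingers": 1}, {"delta_pos": [0, 0, 0.4], "dr": [0, 0, 0], "fingers": 1}, {"delta_pos": [0, 0, 0.4], "dr": [0, 0, 0], "fingers": 1}]}}

```text
time: 9.68
tool_pos: [0.4854, 0.2133, 0.0766]
tool_rot: [3.142, 0.0, 0.52]
contact_force: [-0.1, -0.2, -6.2]
opening: 0.0396
grip_force: 35.0
```

Call:
{"method": "step_arm", "body": {"increments": [{"delta_pos": [0, 0, 0.15], "dr": [0, 0, 0], "fingers": 1}, {"delta_pos": [0, 0, 0.3], "dr": [0, 0, 0], "fingers": 1}, {"delta_pos": [0, 0, 0.45], "dr": [0, 0, 0], "fingers": 1}, {"delta_pos": [0, 0, 0.6], "dr": [0, 0, 0], "fingers": 1}, {"delta_pos": [0, 0, 0.6], "dr": [0, 0, 0], "fingers": 1}]}}

```text
time: 10.3
tool_pos: [0.4854, 0.2133, 0.0705]
tool_rot: [3.142, 0.0, 0.52]
contact_force: [0.7, 1.1, -6.7]
opening: 0.0396
grip_force: 35.0
```

Call:
{"method": "step_arm", "body": {"increments": [{"delta_pos": [0, 0, 0.1], "dr": [0, 0, 0], "fingers": 1}, {"delta_pos": [0, 0, 0.2], "dr": [0, 0, 0], "fingers": 1}, {"delta_pos": [0, 0, 0.3], "dr": [0, 0, 0], "fingers": 1}, {"delta_pos": [0, 0, 0.4], "dr": [0, 0, 0], "fingers": 1}, {"delta_pos": [0, 0, 0.4], "dr": [0, 0, 0], "fingers": 1}]}}

```text
time: 10.92
tool_pos: [0.4854, 0.2133, 0.0666]
tool_rot: [3.142, 0.0, 0.52]
contact_force: [0.2, -0.5, -6.9]
opening: 0.0398
grip_force: 35.0
```

Call:
{"method": "step_arm", "body": {"increments": [{"delta_pos": [0, 0, 0.05], "dr": [0, 0, 0], "fingers": 1}, {"delta_pos": [0, 0, 0.1], "dr": [0, 0, 0], "fingers": 1}, {"delta_pos": [0, 0, 0.15], "dr": [0, 0, 0], "fingers": 1}, {"delta_pos": [0, 0, 0.2], "dr": [0, 0, 0], "fingers": 1}, {"delta_pos": [0, 0, 0.2], "dr": [0, 0, 0], "fingers": 1}]}}

```text
time: 11.55
tool_pos: [0.4855, 0.2133, 0.0646]
tool_rot: [3.142, 0.0, 0.52]
contact_force: [0.5, 0.3, -6.0]
opening: 0.0402
grip_force: 35.0
```

Call:
{"method": "step_arm", "body": {"increments": [{"delta_pos": [0, 0, 0.02], "dr": [0, 0, 0], "fingers": 1}, {"delta_pos": [0, 0, 0.04], "dr": [0, 0, 0], "fingers": 1}, {"delta_pos": [0, 0, 0.06], "dr": [0, 0, 0], "fingers": 1}, {"delta_pos": [0, 0, 0.08], "dr": [0, 0, 0], "fingers": 1}, {"delta_pos": [0, 0, 0.08], "dr": [0, 0, 0], "fingers": 1}]}}

```text
time: 12.18
tool_pos: [0.4855, 0.2133, 0.0639]
tool_rot: [3.142, 0.0, 0.52]
contact_force: [-0.5, 0.2, -5.0]
opening: 0.0397
grip_force: 35.0
```

Call:
{"method": "step_arm", "body": {"increments": [{"delta_pos": [0, 0, 0.02], "dr": [0, 0, 0], "fingers": 1}, {"delta_pos": [0, 0, 0.04], "dr": [0, 0, 0], "fingers": 1}, {"delta_pos": [0, 0, 0.06], "dr": [0, 0, 0], "fingers": 1}, {"delta_pos": [0, 0, 0.08], "dr": [0, 0, 0], "fingers": 1}, {"delta_pos": [0, 0, 0.08], "dr": [0, 0, 0], "fingers": 1}]}}

```text
time: 12.8
tool_pos: [0.4856, 0.2133, 0.0637]
tool_rot: [3.141, -0.0, 0.52]
contact_force: [-3.9, -0.9, 5.2]
opening: 0.0396
grip_force: 35.0
```

Contact shows at TCP z 0.0637, so the deck is home. I'll open the fingers and retreat straight up.

Call:
{"method": "step_arm", "body": {"increments": [{"delta_pos": [0, 0, -0.03], "dr": [0, 0, 0], "fingers": 1}, {"delta_pos": [0, 0, -0.03], "dr": [0, 0, 0], "fingers": 0}, {"delta_pos": [0, 0, -0.03], "dr": [0, 0, 0], "fingers": -0.5}, {"delta_pos": [0, 0, -0.03], "dr": [0, 0, 0], "fingers": -0.8}, {"delta_pos": [0, 0, -0.03], "dr": [0, 0, 0], "fingers": -0.8}], "newtons": 5}}

```text
time: 13.42
tool_pos: [0.4856, 0.2133, 0.0633]
tool_rot: [3.141, -0.0, 0.519]
contact_force: [1.0, -0.5, 0.6]
opening: 0.0714
grip_force: 0.0
```

Call:
{"method": "step_arm", "body": {"increments": [{"delta_pos": [0, 0, 0], "dr": [0, 0, 0], "fingers": -0.8}, {"delta_pos": [0, 0, 0], "dr": [0, 0, 0], "fingers": -0.8}, {"delta_pos": [0, 0, -1], "dr": [0, 0, 0], "fingers": -0.8}, {"delta_pos": [0, 0, -4], "dr": [0, 0, 0], "fingers": -0.8}, {"delta_pos": [0, 0, -8], "dr": [0, 0, 0], "fingers": -0.8}]}}

```text
time: 14.05
tool_pos: [0.485, 0.2132, 0.1442]
tool_rot: [-3.141, 0.002, 0.52]
contact_force: [0.5, 0.1, -0.1]
opening: 0.0829
grip_force: 0.0
```

Call:
{"method": "step_arm", "body": {"increments": [{"delta_pos": [0, 0, -5], "dr": [0, 0, 0], "fingers": -0.8}, {"delta_pos": [0, 0, -8], "dr": [0, 0, 0], "fingers": -0.8}, {"delta_pos": [0, 0, -8], "dr": [0, 0, 0], "fingers": -0.8}, {"delta_pos": [0, 0, -8], "dr": [0, 0, 0], "fingers": -0.8}, {"delta_pos": [0, 0, -8], "dr": [0, 0, 0], "fingers": -0.8}]}}

```text
time: 14.68
tool_pos: [0.4848, 0.2131, 0.2221]
tool_rot: [-3.141, 0.003, 0.52]
contact_force: [-0.4, 0.2, -0.0]
opening: 0.0827
grip_force: 0.0
```

```bash
python3 - <<'E'
from h import *
from cell import robot,viewer
w=viewer.read_camera("wrist")[:,:,::-1];d=viewer.read_camera("side")[:,:,::-1]
m=np.hstack([cv2.resize(w[90:300,140:420],(400,300)),cv2.resize(d[215:305,202:322],(400,300),interpolation=cv2.INTER_CUBIC)])
cv2.imwrite("pics/m4.png",m);s=robot.observe();print(s["time"],s["tool_pos"],s["contact_force"],s["opening"])
E
```

```text
14.775 [0.48504637 0.21317221 0.22232637] [ 0.3455424  -0.17147113  0.13993664] 0.08247673008928491
```

View pics/m4.png

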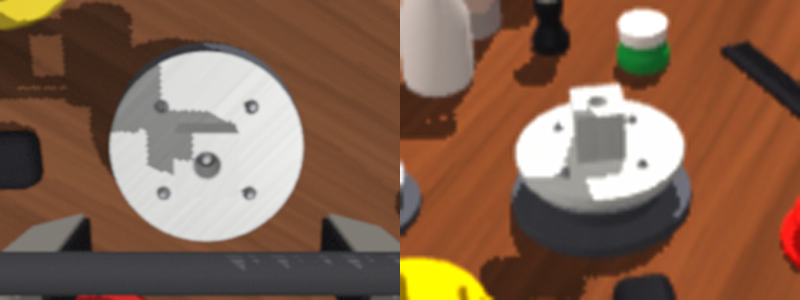

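The pictures show studs in all four holes, e.g. at crop (161,106), (251,106), (163,193) and (249,193). The spindle sits in the bore, the deck lies flat, and the gripper is clear.

```bash
python3 -c "
from cell import robot
print(robot.hand_in())"
```

```text
the job is handed in; nothing more can be done
None
```

The deck is threaded on the spindle and lies flat and home on the turntable with all four studs through its holes; it is released, the gripper is clear, and the job was handed in at about 15 s (no verdict was returned).

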